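Wind the chart recorder and shut its door

ROBOT

A 6-joint arm with a two-finger parallel gripper is mounted at the origin on the work surface. World frame = base frame: x ahead of the robot, y to its left, z up, the work surface at z = 0. Lengths are in m, angles in rad, forces in N, time in s.
With the tool pointing down it reaches from about 0.3 to 0.875 m from the base axis. Payload 6.4 kg.
Tool frame: the origin (TCP) lies between the finger pads; the fingertips stand 8 mm ahead of it and the grasp point (between the pads) lies 11 mm behind it; z points along the fingers, y is the direction in which the jaws open and shut (so a half turn about z gives the same grasp; the last joint's range is limited). The gripper opens to 85 mm and grips with 20 to 120 N. Pads are 22 mm wide; open, the fingers measure 114 mm over their backs; the gripper's body (76 mm by 85 mm) begins 54 mm behind the grasp point. The pads swing forward as they close: fully open they stand 13 mm farther back than shut.
Start: joints at [-1.325, 0.181, 1.607, -0, 1.354, -0.206], TCP at [0.251, -0.517, 0.239] pointing down, gripper open.
Joint ranges: [-2.99, 2.99], [-0.89, 2.07], [0.3, 2.58], [-1.14, 4.28], [0, 2.63], [-3.12, 3.12]. Speed limits (rad/s): [2.57, 2.57, 3.01, 3.14, 3.14, 3.14].

INTERFACE

Orientations are given as a unit quaternion [w, x, y, z].
In Python, from bench import monitor, viewer, workorder, spotter gives the robot as it stands. The module is installed in compiled form; this text tells all that it offers.
- The arm moves only by the tool move_arm, never from a script. Its argument "motion" is a list of rows, each a list of 3 entries, a list of its own where there are three numbers: the shift along the tool's x, y, z in units of 60 mm (1.0 is 60 mm), then the turn, a rotation vector about the tool's x, y, z in units of 8 degrees (1.0 is 8 degrees), then the opening in per cent of the stroke, from 0 (shut) to 100 (fully open). In form: [[[dx, dy, dz], [rx, ry, rz], grip], ...]. A call has 1 to 10 rows; each row is the pose to reach, as a shift and turn from the pose commanded when the call began, along the tool's axes at that moment; what a row does not reach only later rows make up. A row lasts 1/8 s, in which the tool goes at most 62.5 mm and 10.7 degrees, less where a joint would pass 70% of its speed; a pose out of reach is approached as far as the arm can. A call with a gripper value outside its range is refused whole. The fingers move at their own pace and stop on an object; the grip force is fixed at half the most. Time passes only in rows, so rows that repeat a pose let the fingers close. It gives the time, the measured TCP pose, the force and the opening at its end, in the units of the state.
- monitor.get_obs(): the state, without advancing time (a new reading comes with each control period).
- viewer.camera(name): name is "scene" or "top" or "wrist"; returns the picture (480x640x3 uint8, blue, green, red); there is no depth.
- viewer.calibration(name): a dict with "fovy" (degrees; the focal length in pixels is half the picture's height over the tangent of half this angle, whatever the lens; pixels are square), "cx", "cy" (the principal point, pixels), "extrinsics" (4x4, takes a point from camera to world coordinates). Camera axes: x right, y down, z forward; pixel columns grow to the right and rows downward; lengths in m; the calibration is good to about 2 mm. A picture is of the moment at which its call begins: read the wrist's pose just before it. calibration takes no time and is no camera call; for the wrist camera it gives the pose at the moment of the call.
- workorder.hand_in(): hands the job in, once; it reports no verdict.
Trained networks look in the newest picture that a camera, given by its name, has taken for a name from the list of things; names that differ only in an ending like _2 or _b are one class to them, and where a whole thing is asked for, a point or a joint stands for the part that bears it (a point fixed in the world has none). Each returns a list of dicts, best first, with "score" (0 to 1); they miss things now and then, are a little off and sometimes report something else, mostly with a low value. They report only what shows in the picture. A call takes as long as a camera call.
- spotter.search_frame(camera, name): "centre" ([column, row] as shares, 0 to 1, of the picture: columns of its width, rows of its height, amid what is visible of it).
- spotter.outline_of(camera, name): "region" (480x640 bool, what is visible of it) and "centre" ([column, row] as shares, 0 to 1, of the picture: columns of its width, rows of its height, amid what is visible of it).
The state is a dict: "time_s": time; "q": joint angles; "dq": joint speeds; "joint_efforts": joint torques, N m; "eef_pos": TCP position; "eef_rot": TCP orientation; "wrist_force": force on the tool from outside, world axes, zero at the start; "torque": the same for the moment, N m; "opening": opening from 0.0 (shut) to 1.0 (fully open).
Only numpy, scipy, OpenCV 4.12 (cv2) and the standard library are available. Lean on these libraries where they do the work, as an engineer would, in place of code of your own. Each camera call takes 0.05 s, during which the arm holds its last target. There are 200 camera calls.

TASK

The clockwork chart recorder has run down: turn its butterfly key clockwise, a part turn at a time, until the gauge pointer stands between the two long marks on the little dial. Leave the key there, then push the recorder's open door over and down until it snaps fully home on its catch. Do not disturb the bottle, the jar or the box standing around it.

Things in the scene. Friction and masses are not known exactly. Their poses are not given: they have to be found in the camera images.
- recorder: Grey chart recorder lying fixed on its back. Case 250 (x) by 190 (y) by 50 high, origin under its centre, flat deck at z 50. On the deck: white disc chart (125 wide, centre x +50 y -10, hub 10 high), post 12 high at x +108 y +72, key at x -60 y -25, gauge at x -60 y +50. Door hinged along the +y long edge; the catch, a sprung ball, is in the middle of the -y long side.
- key_grip (a point): Middle of the brass butterfly key, on its upright axis, 24 above the deck; turns with the key. Two flat round wings, together 58 long along this frame's x, 10 thick along y, 26 tall (11 to 37 above the deck). Can be pinched across the thickness from above, or a wing pushed round with shut fingers. Nothing over 12 high around it on the deck except the open door.
- key (a joint): Turn of the key in rad, growing clockwise seen from above; 0 = run down, with the wings along the recorder's x axis; hard stop at 5.6. It takes 0.12 N m plus 0.017 N m per rad of wind (0.20 N m at 4.6). It stays where it is left (it does not spring back when let go), but can also be pushed back.
- pointer (a joint): Gauge pointer in rad; geared to the key, always half the key's reading; also clockwise seen from above. The two long marks are at 2.1 and 2.5 (key 4.2 and 5.0).
- pointer_tip (a point): Tip of the black gauge pointer, 29 mm from the dial's centre. At 0 it points along 3.39 rad, measured counter-clockwise from the recorder's +x axis; between the long marks it points along 1.29 to 0.89 rad.
- gauge_dial (a point): Centre of the gauge's white dial, 68 in diameter, on the deck; 3 mm high. Short black ticks from 0 to 1.75 and at 2.8, two long, bold ticks at 2.1 and 2.5 of the pointer.
- door (a joint): Door angle in rad: 0 = shut and seated, 1.57 = standing upright on the hinge edge, 1.95 = stop. A stiff hinge keeps it at any angle (it does not fall); 2 to 4 N at its free edge swing it. At about 0.06 (free edge 12 mm proud) it meets the catch ball; then some 6 to 15 N downward near the middle of the free edge snap it home.
- door_hinge (a point): Middle of the hinge line, on the +y edge of the deck, 50 above the bench; the hinge line runs along the recorder's x axis.
- door_panel (a point): Point on the door's outer face, on its middle line, 180 mm from the hinge line and 22 from the free edge; its z axis is the face's outward normal. The door is a dished cover 250 by 202, 51 deep, with a clear window: shut, its outer face is 51 above the deck and it overhangs the catch side by 12. Open, its hollow side faces the key.
- reagent: Amber bottle, 64 in diameter, 130 high, standing loose beyond the recorder; origin under its centre. Leave alone.
- jar: White jar with screw cap, 52 in diameter, 75 high, standing loose on the catch side; origin under its centre. Leave alone.
- tipbox: Blue pipette-tip box with clear top, 120 by 85 by 63 high, loose on the catch side; origin under its centre. Leave alone.

How it is judged:
On the way, in this order (a step that is already met when the one before it is completed fails the run):
1. the key is wound so that the pointer stands between the two long marks, and the key is let go, the door still open (value of joint key between 4.1 and 5.1 rad and contact force between the fingers and key below 0.05 N and value of joint door above 0.3 rad), for 0.3 s.
2. the door is snapped home on its catch (value of joint door below 0.015 rad), for 0.2 s.
At the end, for the whole second after the job is handed in: the pointer is between the two long marks (key 4.1 to 5.1 rad), the door is seated on its catch (below 0.015 rad, free edge within 3 mm of home), both at rest (value of joint key between 4.1 and 5.1 rad and value of joint door below 0.015 rad and velocity of joint door between -0.05 and 0.05 rad/s and velocity of joint key between -0.05 and 0.05 rad/s); the robot touches nothing.
It fails at once if the bottle, the jar or the box is moved more than 30 mm or tipped (distance of any of reagent, jar, tipbox from where it was at the start of the episode above 0.03 m or angle between any of reagent, jar, tipbox's own z axis and vertical above 0.3 rad).
It also fails if it takes over 72 s, if anything falls off the work surface, if the arm or the gripper's body presses on something with over 40 N, if the wrist force passes 120 N, or if a joint passes its speed limit or range.

## Working session

There is one attempt and no reset: what is moved stays moved. The work goes in short steps, Python scripts to look and compute and a tool call to move; the robot and the scene stay as the last step left them, time stands still between calls to the robot, and variables do not carry over. Pictures are saved under pics/ and viewed, about 8 in all and at most 12, crops included, and the job is handed in when it is done.

Besides the shell and the picture viewer there is one more tool, called after "Emit:" by a JSON object that holds its "method" and its "body". move_arm: Moves the arm, as the interface text tells. Its arguments: {"type":"object","properties":{"motion":{"type":"array","items":{"type":"array"}}},"required":["motion"]}

```bash
mkdir -p pics; python3 - <<'E'
from bench import monitor, viewer, spotter
import cv2,numpy as np
o=monitor.get_obs();print(o)
ims=[]
for c in("scene","top"):
    im=viewer.camera(c);cv2.imwrite(f"pics/{c}0.png",im);k=viewer.calibration(c);print(c,k)
    for n in("recorder","key_grip","gauge_dial","door_panel","door_hinge","reagent","jar","tipbox","pointer_tip"):
        r=spotter.search_frame(c,n)
        print(n,[(np.round(np.array(x["centre"])*[640,480],1),round(x["score"],2)) for x in r[:2]])
E
```

```text
{'time_s': 0.0, 'q': array([-1.32530297e+00,  1.81575623e-01,  1.60799592e+00,  3.58863696e-05,
        1.35381746e+00, -2.06300067e-01]), 'dq': array([-1.42043544e-04, -8.32639855e-04, -1.29550958e-04,  1.59825716e-04,
        2.44967073e-04,  9.73557068e-05]), 'joint_efforts': array([-3.03317202e-04, -4.44875336e+01, -3.51330686e+01, -2.29536372e-04,
        9.12929914e-03, -4.63933148e-06]), 'eef_pos': array([ 0.25092536, -0.51676157,  0.23837055]), 'eef_rot': array([-8.98344769e-04,  9.74594128e-01,  2.23976512e-01, -8.44520885e-08]), 'wrist_force': array([ 0.21898654,  0.17049896, -0.38884445]), 'torque': array([-0.01358411, -0.01460251,  0.0551286 ]), 'opening': 0.9980250671526599}
scene {'fovy': 51.95126635002253, 'cx': 312.7088391401431, 'cy': 239.39548144779945, 'extrinsics': array([[-0.65293697,  0.45250141, -0.60738438,  1.12621724],
       [ 0.75739989,  0.38549694, -0.52700808,  0.41890399],
       [-0.00432708, -0.80413592, -0.59442973,  0.61639956],
       [ 0.        ,  0.        ,  0.        ,  1.        ]])}
recorder [(array([391., 267.]), 0.73)]
key_grip [(array([3
[... 262 characters left out ...]
 238.6]), 0.36)]
top {'fovy': 45.007625714294846, 'cx': 306.66628415894996, 'cy': 244.28015105417435, 'extrinsics': array([[ 0.10375823, -0.97269728,  0.20759151,  0.35163741],
       [-0.99459236, -0.10241658,  0.01723005, -0.05120436],
       [ 0.00450119, -0.20825669, -0.97806385,  1.20697931],
       [ 0.        ,  0.        ,  0.        ,  1.        ]])}
recorder [(array([250.8, 256.5]), 0.96)]
key_grip [(array([286.8, 282.2]), 0.6)]
gauge_dial [(array([248.4, 254.6]), 0.96)]
door_panel [(array([206. , 252.4]), 0.77)]
door_hinge []
reagent [(array([234.8, 170.2]), 0.7)]
jar [(array([369.1, 208. ]), 0.71)]
tipbox [(array([391.3, 285.2]), 0.78)]
pointer_tip [(array([204.1, 253.5]), 0.59)]
```

View pics/top0.png

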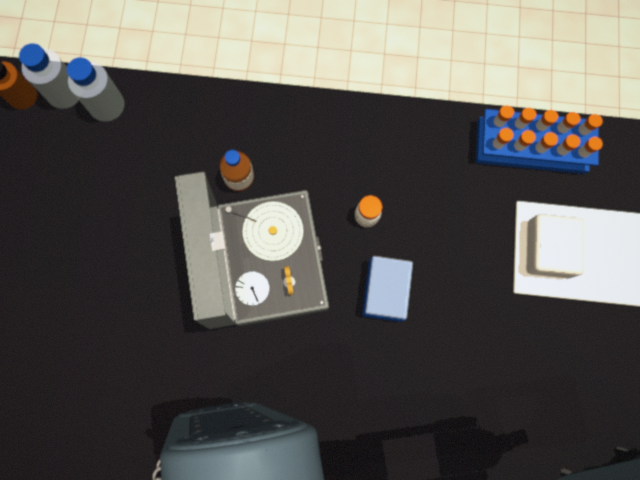

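View pics/scene0.png

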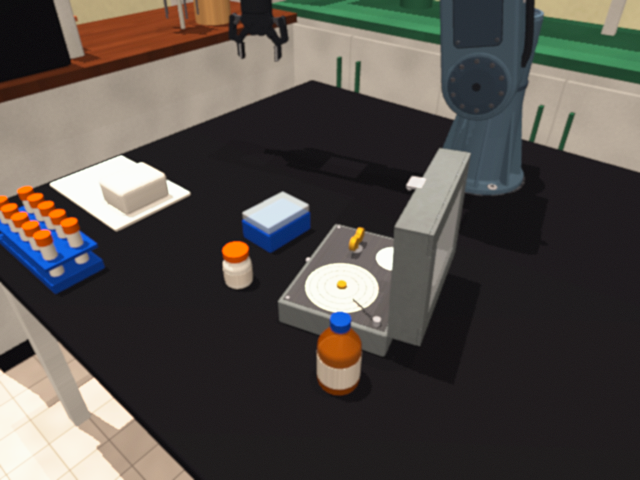

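The top view shows the recorder with its hinge edge on the left at about col 225. The chart hub is at (273,230), the gauge at (252,288), the key at (289,281), the jar at (369,210), the box at (390,288) and the bottle at (236,170). The scene view agrees, and the door stands about upright. Next I fit the recorder pose.

```bash
cat >h.py <<'E'
import numpy as np
from bench import monitor, viewer, spotter
from scipy.spatial.transform import Rotation as R
def cam(c): 
    k=viewer.calibration(c); f=240/np.tan(np.radians(k["fovy"])/2); return k["extrinsics"],f,k["cx"],k["cy"]
def ray(K,uv,z):
    E,f,cx,cy=K; d=E[:3,:3]@[(uv[0]-cx)/f,(uv[1]-cy)/f,1]; o=E[:3,3]; return o+d*(z-o[2])/d[2]
def proj(K,P):
    E,f,cx,cy=K; p=(np.atleast_2d(P)-E[:3,3])@E[:3,:3]; return np.c_[p[:,0]/p[:,2]*f+cx,p[:,1]/p[:,2]*f+cy]
def rec(p,L): # p=x,y,yaw
    c,s=np.cos(p[2]),np.sin(p[2]); L=np.atleast_2d(L)
    return np.c_[p[0]+c*L[:,0]-s*L[:,1],p[1]+s*L[:,0]+c*L[:,1],L[:,2]]
def tcp():
    o=monitor.get_obs();q=o["eef_rot"]; return o["eef_pos"],R.from_quat([q[1],q[2],q[3],q[0]]),o
E
python3 - <<'E'
from h import *
from scipy.optimize import least_squares
K=cam("top")
L=np.array([[50,-10,60],[-60,50,53],[125,-95,50],[-125,-95,50],[-60,-25,80]])/1e3
U=np.array([[273,230],[252,288],[305,191],[328,309],[289,281]])
r=least_squares(lambda p:(proj(K,rec(p,L))-U).ravel(),[.37,0,0])
p=r.x;print(p,r.fun.reshape(-1,2).round(1))
np.save("p.npy",p)
Ks=cam("scene")
Ls=np.array([[-60,-25,74],[50,-10,60],[125,-95,50],[125,95,50]])/1e3
print("scene",proj(Ks,rec(p,Ls)).round(0))
for n,uv,z in(("jar",(369,207),.075),("box",(391,286),.063),("bottle",(233,157),.13)):
    print(n,ray(K,uv,z).round(3))
# door angle test: free-edge outer corners
for a in(1.4,1.57,1.75,1.95):
    P=[]
    for x in(-125,125):
        for d,h in((202,51),(202,0)):
            y,z=d*-1,h
            # rotate about x axis at hinge y=95,z=50: door opens upward
            yy=-d*np.cos(a)+h*np.sin(a); zz=d*np.sin(a)+h*np.cos(a)
            P.append([x/1e3,(95+yy)/1e3,(50+zz)/1e3])
    print(a,proj(K,rec(p,P)).round(0).tolist(),proj(Ks,rec(p,P)).round(0).tolist())
E
```

```text
[0.56527649 0.03785151 0.28099765] [[-1.   0.6]
 [-0.4  1.1]
 [ 1.6 -0.8]
 [ 0.7 -0.5]
 [-0.8 -0.4]]
scene [[357. 238.]
 [342. 281.]
 [278. 299.]
 [387. 334.]]
jar [ 0.682 -0.149  0.075]
box [ 0.528 -0.207  0.063]
bottle [0.739 0.13  0.13 ]
1.4 [[210.0, 318.0], [241.0, 313.0], [189.0, 174.0], [219.0, 171.0]] [[454.0, 146.0], [423.0, 146.0], [413.0, 226.0], [375.0, 222.0]]
1.57 [[189.0, 322.0], [220.0, 317.0], [170.0, 179.0], [199.0, 174.0]] [[475.0, 153.0], [444.0, 148.0], [440.0, 236.0], [401.0, 226.0]]
1.75 [[169.0, 326.0], [199.0, 321.0], [151.0, 184.0], [179.0, 178.0]] [[496.0, 164.0], [466.0, 153.0], [467.0, 251.0], [428.0, 235.0]]
1.95 [[151.0, 331.0], [177.0, 325.0], [134.0, 191.0], [158.0, 183.0]] [[516.0, 180.0], [489.0, 164.0], [493.0, 271.0], [457.0, 250.0]]
```

```bash
python3 -c "
import cv2,numpy as np
a=cv2.imread('pics/top0.png')[165:330,165:335];b=cv2.imread('pics/scene0.png')[140:345,270:480]
a=cv2.resize(a,(400,388),interpolation=2);b=cv2.resize(b,(398,388),interpolation=2);cv2.imwrite('pics/c1.png',np.hstack([a,b]))"
```

```text
(no output)
```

View pics/c1.png

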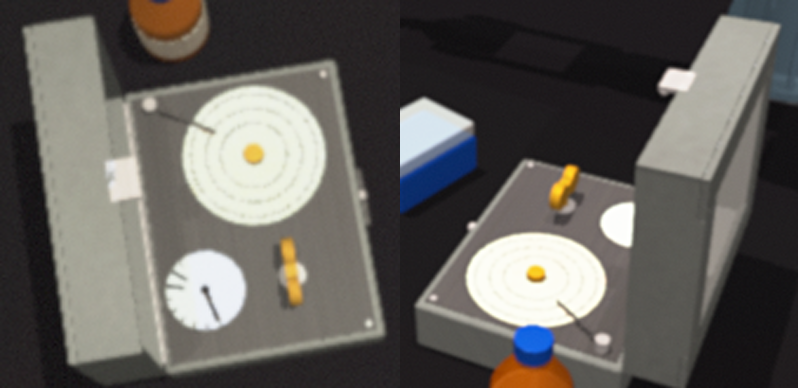

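Pose fit is good to about 1.5 px, and the scene view confirms it: the key is predicted at (357,238) and seen at (356,240). In the crop the door stands at about 1.5 rad and the key at about 0. A single pinch, with joint 6 going from about -1.85 to +2.75, covers the whole wind. First I work out the approach.

```bash
cat >>h.py <<'E'
def go(pos,head,tilt=None):
    """shift/turn units from the present pose to tool-down with tool x at heading"""
    p,r,o=tcp(); T=R.from_matrix(np.c_[[np.cos(head),np.sin(head),0],[np.sin(head),-np.cos(head),0],[0,0,-1.]])
    if tilt is not None: T=T*R.from_rotvec(tilt)
    d=r.inv().apply(np.array(pos)-p)/.06; w=(r.inv()*T).as_rotvec(degrees=True)/8
    print("shift",d.round(3),"turn",w.round(2),"q6",o["q"][5].round(2),"t",o["time_s"])
E
python3 - <<'E'
from h import *
p=np.load("p.npy");k=rec(p,[-.06,-.025,.074])[0];print(k)
go([k[0],k[1],.24],p[2]+np.pi)
E
```

```text
[ 0.51456259 -0.00280683  0.074     ]
shift [ 7.695 -5.797 -0.012] turn [ -0.    -0.   -21.28] q6 -0.21 t 1.0
```

Emit:
{"method": "move_arm", "body": {"motion": [[[7.7,-5.8,0],[0,0,-11],60],[[7.7,-5.8,0],[0,0,-11],60],[[7.7,-5.8,0],[0,0,-11],60],[[7.7,-5.8,0],[0,0,-11],60],[[7.7,-5.8,0],[0,0,-11],60],[[7.7,-5.8,0],[0,0,-11],60],[[7.7,-5.8,0],[0,0,-11],60],[[7.7,-5.8,0],[0,0,-11],60],[[7.7,-5.8,0],[0,0,-11],60],[[7.7,-5.8,0],[0,0,-11],60]]}}

```text
time_s: 2.25
eef_pos: [0.5156, 0.0007, 0.2393]
eef_rot: [0.0, 0.544, 0.839, 0.0]
wrist_force: [0.2, 0.1, -0.4]
opening: 0.595
```

```bash
python3 - <<'E'
from h import *
p=np.load("p.npy");k=rec(p,[-.06,-.025,.074])[0];print(monitor.get_obs()["eef_pos"])
go([k[0],k[1],.24],p[2]+np.pi)
E
```

```text
[0.51559488 0.00072775 0.23934616]
shift [-0.047 -0.04  -0.011] turn [  0.     0.   -10.24] q6 -0.65 t 2.25
```

Emit:
{"method": "move_arm", "body": {"motion": [[[-0.05,-0.04,0],[0,0,-10.25],60],[[-0.05,-0.04,0],[0,0,-10.25],60],[[-0.05,-0.04,0],[0,0,-10.25],60],[[-0.05,-0.04,0],[0,0,-10.25],60],[[-0.05,-0.04,0],[0,0,-10.25],60],[[-0.05,-0.04,0],[0,0,-10.25],60],[[-0.05,-0.04,0],[0,0,-10.25],60],[[-0.05,-0.04,0],[0,0,-10.25],60],[[-0.05,-0.04,0],[0,0,-10.25],60]]}}

```text
time_s: 3.38
eef_pos: [0.5136, -0.007, 0.2393]
eef_rot: [-0.0, -0.137, 0.991, -0.0]
wrist_force: [-0.2, -0.1, 0.7]
opening: 0.602
```

```bash
python3 - <<'E'
from h import *
import cv2
p=np.load("p.npy");k=rec(p,[-.06,-.025,.074])[0]
K=cam("wrist");im=viewer.camera("wrist");cv2.imwrite("pics/w1.png",im)
print(K[0].round(3))
L=np.array([[-60,-25,87],[-89,-25,74],[-31,-25,74],[-60,50,53],[50,-10,60]])/1e3
print(proj(K,rec(p,L)).round(0))
go([k[0],k[1],.074],p[2]+np.pi)
E
```

```text
[[-0.272  0.928  0.255  0.449]
 [ 0.962  0.263  0.071 -0.025]
 [-0.001  0.264 -0.964  0.375]
 [ 0.     0.     0.     1.   ]]
[[321. 231.]
 [321. 190.]
 [321. 262.]
 [411. 221.]
 [338. 344.]]
shift [-0.033  0.061  2.755] turn [-0.   -0.   -0.05] q6 -2.09 t 3.425
```

View pics/w1.png

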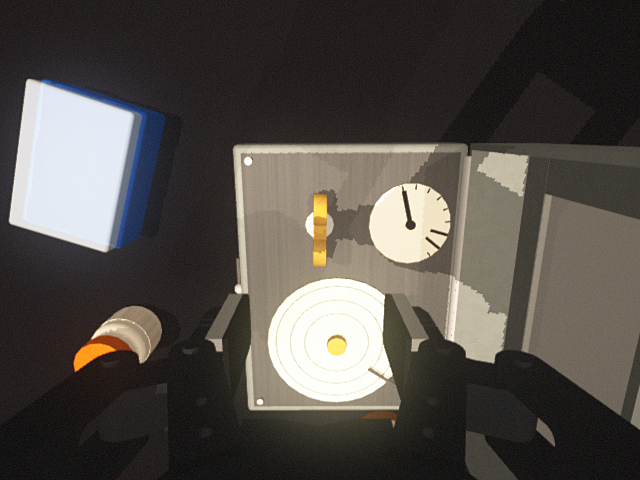

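The key runs from (320,195) to (320,266), lined up with the tool and about 2–3 mm farther along the recorder's +x than predicted. The pointer is at its rest direction. Now I descend and pinch.

Emit:
{"method": "move_arm", "body": {"motion": [[[-0.07,0.05,0.9],[0,0,0],45],[[-0.07,0.05,1.7],[0,0,0],45],[[-0.07,0.05,2.4],[0,0,0],45],[[-0.07,0.05,2.8],[0,0,0],45],[[-0.07,0.05,2.8],[0,0,0],45],[[-0.07,0.05,2.8],[0,0,0],0],[[-0.07,0.05,2.8],[0,0,0],0],[[-0.07,0.05,2.8],[0,0,0],0],[[-0.07,0.05,2.8],[0,0,0],0],[[-0.07,0.05,2.8],[0,0,0],0]]}}

```text
time_s: 4.68
eef_pos: [0.5184, -0.0031, 0.073]
eef_rot: [0.001, -0.138, 0.99, -0.001]
wrist_force: [-0.8, -4.7, 7.1]
opening: 0.102
```

Emit:
{"method": "move_arm", "body": {"motion": [[[0,0,0],[0,0,1],0],[[0,0,0],[0,0,2],0],[[0,0,0],[0,0,3],0],[[0,0,0],[0,0,4],0],[[0,0,0],[0,0,5],0],[[0,0,0],[0,0,6],0],[[0,0,0],[0,0,7],0],[[0,0,0],[0,0,8],0],[[0,0,0],[0,0,9],0],[[0,0,0],[0,0,9],0]]}}

```text
time_s: 5.92
eef_pos: [0.518, -0.0045, 0.073]
eef_rot: [0.002, 0.471, 0.882, -0.001]
wrist_force: [-3.0, -11.3, 8.3]
opening: 0.098
```

```bash
python3 - <<'E'
from h import *
import cv2
o=monitor.get_obs();print({k:np.round(o[k],3) for k in("q","eef_pos","wrist_force","torque","opening")})
a=viewer.camera("wrist")
b=viewer.camera("top")[165:330,165:335]
cv2.imwrite("pics/w2.png",np.hstack([cv2.resize(a,(440,330)),cv2.resize(b,(340,330),interpolation=2)]))
E
```

```text
{'q': array([-0.236,  0.274,  1.872, -0.004,  0.993, -0.824]), 'eef_pos': array([ 0.518, -0.004,  0.073]), 'wrist_force': array([ -2.999, -11.316,   8.302]), 'torque': array([-1.777,  0.561, -0.101]), 'opening': np.float64(0.098)}
```

View pics/w2.png

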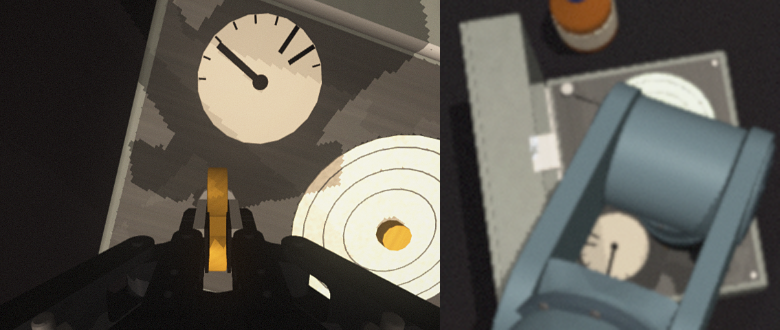

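The key is following: the wrist view shows it pinched at (217,220) and the pointer has swung to the third tick. I keep winding; 191° remain.

Emit:
{"method": "move_arm", "body": {"motion": [[[0,0,0],[0,0,1.2],0],[[0,0,0],[0,0,2.4],0],[[0,0,0],[0,0,3.6],0],[[0,0,0],[0,0,4.8],0],[[0,0,0],[0,0,6],0],[[0,0,0],[0,0,7.2],0],[[0,0,0],[0,0,8.4],0],[[0,0,0],[0,0,9.6],0],[[0,0,0],[0,0,10],0],[[0,0,0],[0,0,10],0]]}}

```text
time_s: 7.28
eef_pos: [0.5165, -0.0043, 0.073]
eef_rot: [0.001, 0.928, 0.374, -0.001]
wrist_force: [-10.6, -10.0, 14.2]
opening: 0.098
```

Emit:
{"method": "move_arm", "body": {"motion": [[[0,0,0],[0,0,1.2],0],[[0,0,0],[0,0,2.4],0],[[0,0,0],[0,0,3.6],0],[[0,0,0],[0,0,4.8],0],[[0,0,0],[0,0,6],0],[[0,0,0],[0,0,7.2],0],[[0,0,0],[0,0,8.4],0],[[0,0,0],[0,0,9.6],0],[[0,0,0],[0,0,10],0],[[0,0,0],[0,0,10],0]]}}

```text
time_s: 8.52
eef_pos: [0.5163, -0.0028, 0.073]
eef_rot: [0.001, 0.951, -0.31, -0.001]
wrist_force: [-9.3, -3.5, 16.9]
opening: 0.101
```

```bash
python3 - <<'E'
from h import *
import cv2
o=monitor.get_obs();print({k:np.round(o[k],3) for k in("q","eef_pos","wrist_force","torque","opening")})
a=viewer.camera("wrist")
cv2.imwrite("pics/w3.png",a)
E
```

```text
{'q': array([-0.235,  0.273,  1.873, -0.002,  0.997,  1.968]), 'eef_pos': array([ 0.516, -0.003,  0.073]), 'wrist_force': array([-9.31 , -3.502, 16.895]), 'torque': array([-0.739,  1.783, -0.075]), 'opening': np.float64(0.101)}
```

View pics/w3.png

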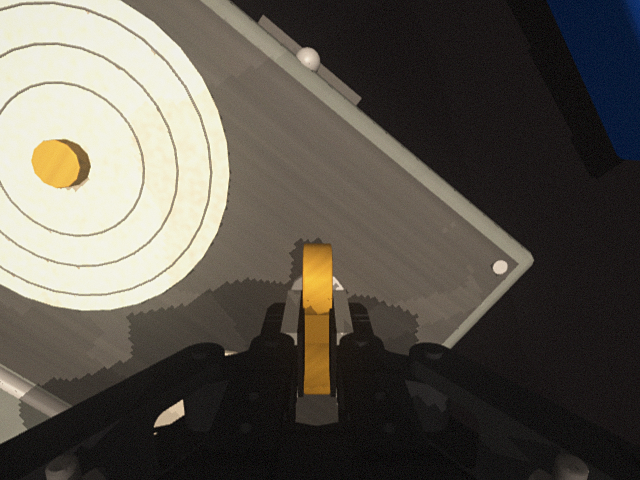

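Joint 6 has gone from -2.09 to 1.97, so the key is at about 4.06 and still pinched square. Another 31° brings it to about 4.6, then I release and rise.

Emit:
{"method": "move_arm", "body": {"motion": [[[0,0,0],[0,0,1.2],0],[[0,0,0],[0,0,2.4],0],[[0,0,0],[0,0,3.6],0],[[0,0,0],[0,0,3.9],0],[[0,0,0],[0,0,3.9],0],[[0,0,0],[0,0,3.9],0],[[0,0,0],[0,0,3.9],40],[[0,0,0],[0,0,3.9],40],[[0,0,0],[0,0,3.9],40]]}}

```text
time_s: 9.7
eef_pos: [0.517, -0.002, 0.0712]
eef_rot: [-0.0, 0.832, -0.554, -0.0]
wrist_force: [0.5, 0.2, -0.8]
opening: 0.398
```

Emit:
{"method": "move_arm", "body": {"motion": [[[0,0,-0.6],[0,0,0],40],[[0,0,-1.4],[0,0,0],40],[[0,0,-2.3],[0,0,0],40],[[0,0,-3.2],[0,0,0],40],[[0,0,-4.0],[0,0,0],20],[[0,0,-4.0],[0,0,-1.3],0],[[0,0,-4.0],[0,0,-2.6],0],[[0,0,-4.0],[0,0,-3.9],0],[[0,0,-4.0],[0,0,-5.2],0]]}}

```text
time_s: 10.82
eef_pos: [0.5169, -0.0021, 0.311]
eef_rot: [-0.0, 0.976, -0.22, -0.0]
wrist_force: [-0.1, -1.3, 0.4]
opening: 0.002
```

```bash
python3 - <<'E'
from h import *
import cv2
p=np.load("p.npy");o=monitor.get_obs();print({k:np.round(o[k],3) for k in("q","eef_pos","wrist_force","opening")})
# fixed views: top, hub-centred
a=viewer.camera("wrist");b=viewer.camera("top")[165:330,165:335]
cv2.imwrite("pics/w4.png",np.hstack([cv2.resize(a,(440,330)),cv2.resize(b,(340,330),interpolation=2)]))
E
```

```text
{'q': array([-0.234, -0.004,  1.661,  0.   ,  1.485,  1.779]), 'eef_pos': array([ 0.517, -0.002,  0.311]), 'wrist_force': array([-0.137, -1.293,  0.414]), 'opening': np.float64(0.002)}
```

View pics/w4.png

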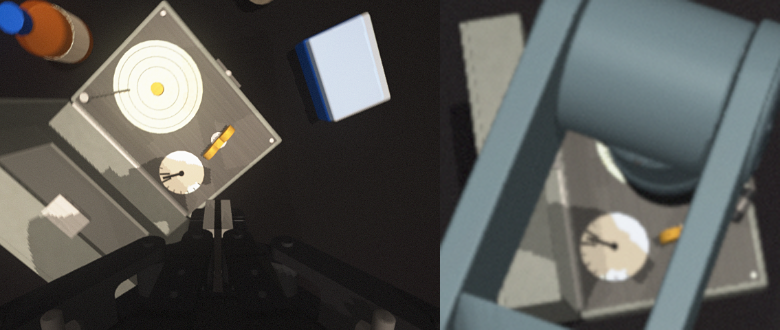

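The wrist view shows the pointer at (170,177) between the two long marks and the key free. Next the door: shut fingers go over it and down behind the outer face.

```bash
python3 - <<'E'
from h import *
p=np.load("p.npy")
p[:2]+=.002*np.array([np.cos(p[2]),np.sin(p[2])]);np.save("p.npy",p)
t=rec(p,[0,.18,.33])[0];print(t)
go(t,p[2]+np.pi/2)
E
```

```text
[0.51728147 0.2113464  0.33      ]
shift [-1.534 -3.209 -0.315] turn [ -0.     0.   -16.47] q6 1.78 t 10.925
```

Emit:
{"method": "move_arm", "body": {"motion": [[[0,0,-0.35],[0,0,-1.3],0],[[-0.4,-0.8,-0.35],[0,0,-2.6],0],[[-0.8,-1.6,-0.35],[0,0,-3.9],0],[[-1.2,-2.4,-0.35],[0,0,-5.2],0],[[-1.53,-3.2,-0.35],[0,0,-6.5],0],[[-1.53,-3.2,-0.35],[0,0,-7.8],0],[[-1.53,-3.2,-0.35],[0,0,-9.1],0],[[-1.53,-3.2,-0.35],[0,0,-10.4],0],[[-1.53,-3.2,-0.35],[0,0,-11.7],0],[[-1.53,-3.2,-0.35],[0,0,-13],0]]}}

```text
time_s: 12.18
eef_pos: [0.5175, 0.2107, 0.332]
eef_rot: [-0.0, 0.775, 0.632, -0.0]
wrist_force: [-0.4, -0.8, -0.5]
opening: -0.002
```

```bash
python3 - <<'E'
from h import *
import cv2
p=np.load("p.npy")
go(rec(p,[0,.18,.33])[0],p[2]+np.pi/2)
im=viewer.camera("scene")
c=im[60:360,230:560];cv2.imwrite("pics/s5.png",cv2.resize(c,(660,600),interpolation=2))
E
```

```text
shift [ 0.01  -0.006  0.034] turn [-0.   -0.   -3.47] q6 0.38 t 12.175
```

View pics/s5.png

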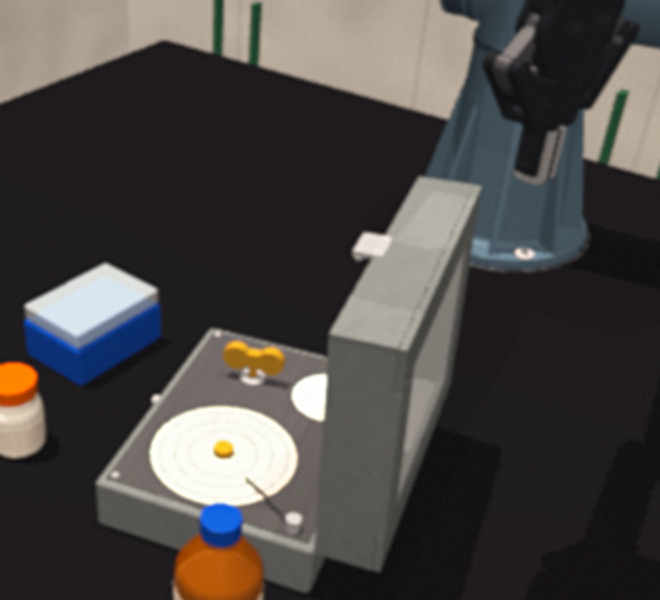

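Emit:
{"method": "move_arm", "body": {"motion": [[[0,0,0.5],[0,0,-1.3],0],[[0,0,1.0],[0,0,-2.6],0],[[0,0,1.5],[0,0,-3.47],0],[[0,0,1.5],[0,0,-3.47],0]]}}

```text
time_s: 12.72
eef_pos: [0.5159, 0.2103, 0.2396]
eef_rot: [-0.002, 0.604, 0.797, -0.002]
wrist_force: [-0.4, 0.8, -0.1]
opening: 0.001
```

```bash
python3 - <<'E'
from h import *
p=np.load("p.npy");pos,r,o=tcp();print(pos,o["q"].round(2))
go(rec(p,[0,.18,.24])[0],p[2]+np.pi/2)
d,h=.18,.051
for a in [1.53,1.45,1.3,1.15,1,.85,.7,.55,.4,.3,.2,.1,.06,0,-.03]:
    t=rec(p,[0,.095-d*np.cos(a)+h*np.sin(a)+.011,.05+d*np.sin(a)+h*np.cos(a)+.008])[0]
    print(a,(r.inv().apply(t-pos)/.06).round(2))
E
```

```text
[0.51587906 0.21029044 0.23964848] [ 0.17  0.14  1.65  0.    1.35 -0.1 ]
shift [ 0.011  0.027 -0.006] turn [-0.04 -0.   -0.05] q6 -0.1 t 12.725
1.53 [-0.5   0.03 -0.01]
1.45 [-0.74  0.03 -0.05]
1.3 [-1.21  0.04 -0.09]
1.15 [-1.67  0.04 -0.06]
1 [-2.13  0.04  0.04]
0.85 [-2.56  0.05  0.21]
0.7 [-2.97  0.05  0.44]
0.55 [-3.34  0.05  0.73]
0.4 [-3.66  0.06  1.07]
0.3 [-3.84  0.06  1.33]
0.2 [-3.99  0.06  1.6 ]
0.1 [-4.12  0.07  1.88]
0.06 [-4.17  0.07  2.  ]
0 [-4.22  0.07  2.17]
-0.03 [-4.25  0.07  2.26]
```

Emit:
{"method": "move_arm", "body": {"motion": [[[-0.5,0.03,0],[0,0,0],0],[[-0.75,0.03,-0.05],[0,0,0],0],[[-1.2,0.04,-0.09],[0,0,0],0],[[-1.67,0.04,-0.06],[0,0,0],0],[[-2.13,0.04,0.04],[0,0,0],0],[[-2.56,0.05,0.21],[0,0,0],0],[[-2.97,0.05,0.44],[0,0,0],0],[[-3.34,0.05,0.73],[0,0,0],0],[[-3.66,0.06,1.07],[0,0,0],0],[[-3.66,0.06,1.07],[0,0,0],0]]}}

```text
time_s: 13.98
eef_pos: [0.5806, -0.0006, 0.1754]
eef_rot: [-0.002, 0.603, 0.798, -0.001]
wrist_force: [-1.5, -0.7, -0.1]
opening: 0.002
```

```bash
python3 - <<'E'
from h import *
import cv2
p=np.load("p.npy");pos,r,o=tcp();print(pos,o["wrist_force"])
d,h=.18,.051
for a in [.4,.3,.2,.1,.06,0,-.03]:
    t=rec(p,[0,.095-d*np.cos(a)+h*np.sin(a)+.011,.05+d*np.sin(a)+h*np.cos(a)+.008])[0]
    print(a,(r.inv().apply(t-pos)/.06).round(2))
im=viewer.camera("scene")
c=im[60:360,230:560];cv2.imwrite("pics/s6.png",cv2.resize(c,(660,600),interpolation=2))
E
```

```text
[ 5.80589169e-01 -5.74509733e-04  1.75422274e-01] [-1.51863158 -0.69341916 -0.13285229]
0.4 [ 0.02 -0.03  0.01]
0.3 [-0.16 -0.03  0.26]
0.2 [-0.32 -0.03  0.53]
0.1 [-0.45 -0.03  0.81]
0.06 [-0.49 -0.03  0.93]
0 [-0.55 -0.03  1.11]
-0.03 [-0.57 -0.03  1.2 ]
```

View pics/s6.png

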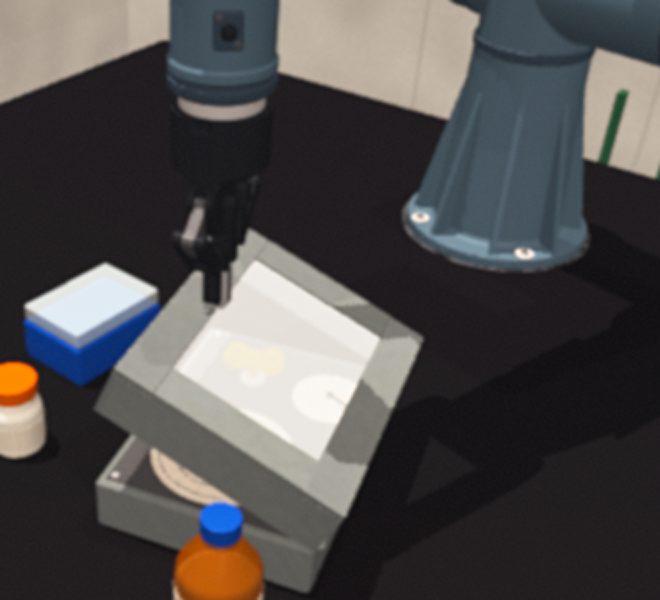

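The door has followed to about 0.4 rad, with the fingers on its frame at (215,300). I continue down and press.

Emit:
{"method": "move_arm", "body": {"motion": [[[-0.18,-0.03,0.27],[0,0,0],0],[[-0.34,-0.03,0.53],[0,0,0],0],[[-0.46,-0.03,0.8],[0,0,0],0],[[-0.52,-0.03,0.93],[0,0,0],0],[[-0.57,-0.03,1.02],[0,0,0],0],[[-0.57,-0.03,1.08],[0,0,0],0],[[-0.57,-0.03,1.14],[0,0,0],0],[[-0.57,-0.03,1.14],[0,0,0],0]]}}

```text
time_s: 15.02
eef_pos: [0.5894, -0.0327, 0.1093]
eef_rot: [-0.0, 0.601, 0.799, 0.0]
wrist_force: [0.2, -0.1, 1.0]
opening: -0.001
```

Emit:
{"method": "move_arm", "body": {"motion": [[[-0.02,0,0.05],[0,0,0],0],[[-0.02,0,0.1],[0,0,0],0],[[-0.02,0,0.1],[0,0,0],0]]}}

```text
time_s: 15.4
eef_pos: [0.59, -0.0329, 0.1084]
eef_rot: [-0.0, 0.601, 0.799, 0.0]
wrist_force: [-16.0, 6.6, 35.0]
opening: -0.001
```

A reaction of 35 N with no more travel means the door is on its stop. I back off and check.

Emit:
{"method": "move_arm", "body": {"motion": [[[0,0,-0.3],[0,0,0],0],[[0,0,-1],[0,0,0],0],[[0,0,-2],[0,0,0],0],[[1.0,-1.0,-2.8],[0,0,0],0],[[2.0,-2.0,-2.8],[0,0,0],0],[[2.5,-3.0,-2.8],[0,0,0],0],[[2.5,-3.0,-2.8],[0,0,0],0]]}}

```text
time_s: 16.27
eef_pos: [0.3735, 0.0612, 0.2718]
eef_rot: [0.0, 0.601, 0.799, 0.0]
wrist_force: [0.2, -0.3, 1.4]
opening: 0.0
```

```bash
python3 - <<'E'
from h import *
import cv2
p=np.load("p.npy");print(monitor.get_obs()["eef_pos"],monitor.get_obs()["wrist_force"])
K=cam("scene")
im=viewer.camera("scene")
# shut outer-face corners, drawn for comparison (0 green, 0.06 red)
for a,col in((0,(0,255,0)),(.06,(0,0,255))):
    P=[[x,.095-.202*np.cos(a)+h*np.sin(a),.05+.202*np.sin(a)+h*np.cos(a)] for x in(-.125,.125) for h in(.051,0)]
    for q in proj(K,rec(p,P)): cv2.circle(im,tuple(int(round(v)) for v in q),1,col,-1)
c=im[150:350,240:460];cv2.imwrite("pics/s7.png",cv2.resize(c,(660,600),interpolation=2))
E
```

```text
[0.37350988 0.06117041 0.27176803] [ 0.18017622 -0.28074419  1.4013683 ]
```

View pics/s7.png

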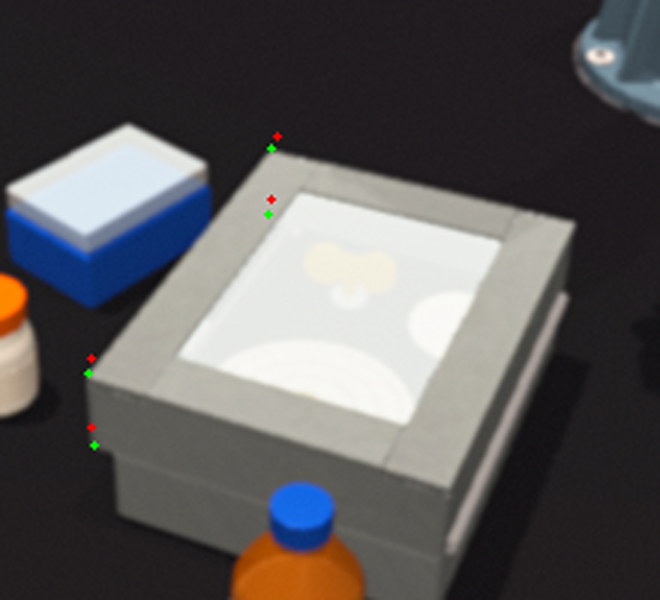

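The door's corners fall on the green marks (angle 0), clear of the red ones (0.06), and the seam is closed. The jar, box and bottle have not moved. I hand in.

```bash
python3 -c "
from bench import workorder
print(workorder.hand_in())"
```

```text
the job is handed in; nothing more can be done
None
```

The recorder is wound and its door is shut on the catch; I handed the job in at about 16 s, well inside the 72 s limit. The hand-in gives no verdict.

- **Key:** I wound it in a single pinch, in part turns, to about 4.6 rad going by the wrist joint's turn, then let go. The wrist picture taken after release, with the door still open, showed the pointer between the two long marks. I did not read the pointer again after closing the door.
- **Door:** I pushed it over with shut fingers and pressed until it met a solid stop at 35 N. The fingertip was then at about z 0.100 m, against 0.101 m for a seated door and 0.112 m at the catch ball.
- **Last picture:** The door's corners matched the seated position and not 0.06 rad. The bottle, jar and box looked undisturbed, and the arm was clear of everything.

No check failed. The winding brought up to about 20 N on the wrist.

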